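Open a jar of preserve in the tasting block

ROBOT

A 7-joint arm with a two-finger parallel gripper is mounted at the origin on the work surface. World frame = base frame: x ahead of the robot, y to its left, z up, the work surface at z = 0. Lengths are in m, angles in rad, forces in N, time in s.
With the tool pointing down it reaches from about 0.425 to 0.875 m from the base axis. Payload 8.4 kg.
Tool frame: the origin (TCP) lies where the fingers leave the gripper's body, on its centre line; the fingertips stand 73 mm ahead of it and the grasp point (between the pads) lies 54 mm ahead of it (arm.tip_extent is the distance from the TCP to the fingertips, in m); z points along the fingers, y is the line along which they close (so a half turn about z gives the same grasp; the last joint's range is limited). The gripper opens to 85 mm and grips with 20 to 120 N. Pads are 22 mm wide; open, the fingers measure 114 mm over their backs; the gripper's body (76 mm by 85 mm) begins 54 mm behind the grasp point. The pads swing forward as they close: fully open they stand 13 mm farther back than shut.
Start: joints at [1.171, 0.333, 0.04, 1.465, -0.013, 1.343, -0.059], TCP at [0.193, -0.621, 0.304] pointing down, gripper open.
Joint ranges: [-2.58, 2.58], [-0.38, 2.09], [-1.3, 1.39], [0.25, 2.4], [-1.5, 4.64], [0.08, 2.09], [-2.65, 2.65]. Speed limits (rad/s): [2.22, 2.22, 2.79, 2.79, 3.14, 3.14, 3.14].

INTERFACE

Orientations are given as a unit quaternion [w, x, y, z].
In Python, from rig import arm gives the robot as it stands.
- The arm moves only by the shell command python3 -m inch 'ROWS' [FORCE]. ROWS is a JSON object of lists of equal length, an entry for each row: "dp": the shift along the world's x, y, z as a fraction of full scale, a list of three; "yaw": the turn about the world's z as a fraction of full scale; "fingers": the closure, from 0 (fully open) to 1 (shut). A call has 1 to 8 rows; each row shifts and turns the commanded pose from where the row before left it; what a row does not reach is not made up. Full scale, the value 1, is 4 cm for a shift and 8 degrees for a turn. A row lasts 1/10 s, in which the tool goes at most 50 mm and 8.59 degrees, less where a joint would pass 70% of its speed; a pose out of reach is approached as far as the arm can. A call with a number of a shift or a turn outside -1 to 1 is refused whole. A call with a gripper value outside its range is refused whole. The fingers move at their own pace and stop on an object; FORCE is the grip in N (left out, the last holds). Time passes only in rows, so rows that do not move let the fingers close. It gives the time, the measured TCP pose, the force, the opening and the grip force at its end, in the units of the state.
- arm.observe(): the state, without advancing time (a new reading comes with each control period).
- arm.read_camera(name): name is "side" or "top" or "wrist"; returns the picture (480x640x3 uint8, blue, green, red); there is no depth.
- arm.get_calibration(name): a dict with "fx", "fy", "cx", "cy" (pixels), "distortion" ([k1, k2, p1, p2, k3] as OpenCV has them; the pictures are not rectified), "position" and "orientation" of the camera in the world; the wrist camera has in their place "hand_eye" (4x4, takes a point from camera to tool coordinates, whose origin is the TCP and whose axes are the flange's). Camera axes: x right, y down, z forward; pixel columns grow to the right and rows downward; lengths in m; the calibration is good to about 2 mm. A picture is of the moment at which its call begins: read the wrist's pose just before it. get_calibration takes no time and is no camera call.
- arm.sign_off(): hands the job in; it is judged then, once.
The state is a dict: "time_s": time; "q": joint angles; "qvel": joint speeds; "tau": joint torques, N m; "tool_pos": TCP position; "eef_rot": TCP orientation; "contact_force": force on the tool from outside, world axes, zero at the start; "moment": the same for the moment, N m; "opening": finger opening in m; "gripper_force": force on a finger pad.
Only numpy, scipy, OpenCV 4.12 (cv2) and the standard library are available. Lean on these libraries where they do the work, as an engineer would, in place of code of your own. Each camera call takes 0.05 s, during which the arm holds its last target. There are 200 camera calls.

TASK

Set the closed square jar into the empty well of the wooden tasting block, lowered until you feel it touch bottom, so that the well keeps it from turning. Then unscrew its tight lid anticlockwise until the threads let go, lift it straight off and finish still gripping it, level, two or three centimetres over the jar's mouth, so that it drips back into the jar. Never drop or tip the jar; keep it seated, and leave the open jar, its lid, the olives and the spreader where they are.

Things in the scene. Friction and masses are not known exactly. Their poses are not given: they have to be found in the camera images.
- lid_center (a point): Centre (half-way up, on the axis) of the closed jar's lid: plain round gold-coloured metal twist-off lid, 58 mm across, 18 mm high, 40 g, free to be gripped all round. On the closed jar its lower edge is 91.5 mm and its top 109.5 mm above the jar's underside; below it 7 mm of bare neck, 47 mm across, then the shoulder. The screwed lid can carry the jar. Axes as lid.
- lid: The lid; origin at the centre of its lower edge, z up. On the closed jar its x lies along the jar's x. Three lugs under three thread segments: turned anticlockwise from above it is free after about 1.15 rad, having risen 2 mm; further turning meets a stop at about 1.85 rad. Tight: about 0.3 to 0.8 N m to start, less towards the end, so grip it with 20 N or more; pulled without turning it stays on.
- jar: The closed jar: clear glass, dark amber preserve, 62 mm square with corners and lower edges rounded by 6 mm, square body 76 mm high, then a round shoulder and neck, rim at 106 mm; 0.30 to 0.48 kg, loose. It stands on the counter left of the block. Origin at the centre of its underside, z up, x and y square to its flat sides.
- jar_mouth (a point): Centre of the jar's mouth, in the plane of its rim, 106 mm above its underside. With the lid on, the lid's centre is about 5 mm below this point.
- jar_base (a point): Centre of the jar's underside.
- well (a point): Centre of the floor of the block's empty well (top of a black rubber pad). The well is 65 mm square with a 2 mm chamfer at its mouth and 25 mm deep from this point to the block's top; x and y square to its walls, z up. Either of the two wells may be the empty one. A seated jar can turn no more than about 0.06 rad.
- block: The tasting block: light beech, fixed to the counter, 105 mm (x) by 225 mm (y) by 45 mm high; its origin is the centre of its underside. Two square wells 55 mm either side of its centre along y.
- open_jar_mouth (a point): Centre of the rim of the open jar (same glass, no lid, mustard) that stands in the other well, its rim 123 mm above the counter. Leave alone.
- spare_lid: The open jar's lid lying upside down on the counter nearer the robot, 58 mm across, 18 mm high; origin at the centre of its lower face. Leave alone.
- olive_dish: White dish of olives, 86 mm across, 34 mm high, beyond the block and jar; origin at the centre of its underside. Leave alone.
- spreader: Cheese spreader, 190 mm long, 20 mm wide, wooden handle and steel blade, lying on the counter between the jar and the block; origin on its underside near the middle, x along the blade. Leave alone.
Things that resemble listed ones, but are neither listed nor needed, are in the scene too. What is shaped like the jar but pink is not meant. What is shaped like the lid but green is not meant.

How it is judged:
On the way, in this order (a step that is already met when the one before it is completed fails the run):
1. the jar, its lid still screwed on, stands on the bottom of the empty well (z of jar_base in the frame of well below 0.003 m and horizontal distance between jar_base and well below 0.005 m and angle between jar_base's own z axis and vertical below 0.08 rad and distance between lid_center and jar_mouth below 0.008 m), for 0.2 s.
2. the lid has been turned out of its threads while the jar stands in the well (angle between the x axis of lid and the x axis of jar, either way round above 0.95 rad and z of jar_base in the frame of well below 0.004 m and distance between lid_center and jar_mouth below 0.012 m), for 0.02 s.
At the end, for the whole second after the job is handed in: The jar stands on the well's floor (3 mm, 5 mm sideways, upright); the fingers grip the lid (over 1 N), still, level within 0.25 rad, touching the jar no more, its lower edge 5 to 60 mm above the rim and its centre within 20 mm of the jar's axis (z of jar_base in the frame of well below 0.003 m and horizontal distance between jar_base and well below 0.005 m and angle between jar_base's own z axis and vertical below 0.08 rad and z of lid_center in the frame of jar_mouth between 0.014 and 0.069 m and horizontal distance between lid_center and jar_mouth below 0.02 m and angle between lid_center's own z axis and vertical below 0.25 rad and contact force between the fingers and lid above 1 N and contact force between lid and jar below 0.2 N and linear speed of lid below 0.05 m/s); the arm keeps its last pose, push and grip.
It fails at once if the jar is dropped (falls faster than 0.45 m/s with no finger on it or its lid) (linear speed of jar above 0.45 m/s and contact force between the fingers and lid below 0.05 N and contact force between the fingers and jar below 0.05 N).
It fails at once if the jar is tipped over (angle between jar_base's own z axis and vertical above 0.5 rad).
It fails at once if the open jar, its lid, the olives or the spreader are pushed more than 25 mm (distance of any of open_jar_mouth, spare_lid, olive_dish, spreader from where it was at the start of the episode above 0.025 m).
It also fails if it takes over 48 s, if anything falls off the work surface, if the arm or the gripper's body presses on something with over 40 N, if the wrist force passes 120 N, or if a joint passes its speed limit or range.

## Working session

There is one attempt and no reset: what is moved stays moved. The work goes in short steps, Python scripts to look and compute and a shell command to move; the robot and the scene stay as the last step left them, time stands still between calls to the robot, and variables do not carry over. Pictures are saved under pics/ and viewed, at most 10 in all, crops included, and the job is handed in when it is done.

```bash
ls; mkdir -p pics; python3 - <<'E'
from rig import arm
import cv2
print(arm.observe())
for n in ("top","side"):
    print(n,arm.get_calibration(n)); cv2.imwrite(f"pics/{n}0.png",arm.read_camera(n))
print(arm.get_calibration("wrist"),arm.tip_extent)
E
```

```text
pics
{'time_s': 0.0, 'q': array([ 1.17078901,  0.33392114,  0.0398991 ,  1.46627943, -0.0133725 ,
        1.34330412, -0.05849238]), 'qvel': array([ 0.00074216, -0.00119371,  0.00100435, -0.00110065,  0.00057053,
       -0.00066589, -0.00147319]), 'tau': array([ 3.66892955e-04, -6.58539534e+01,  1.36534184e+00, -4.05542564e+01,
        1.68458861e-02,  1.24602832e-02,  7.99554914e-05]), 'tool_pos': array([ 0.19244624, -0.6204999 ,  0.30301092]), 'eef_rot': array([-7.99660190e-04,  9.88712393e-01,  1.49823652e-01, -1.95514508e-04]), 'contact_force': array([ 0.74418336,  0.61936657, -1.16625441]), 'moment': array([-0.03733125, -0.03929688,  0.00987114]), 'gripper_force': 0.0, 'opening': 0.08528168858997817}
top {'fx': 538.62872166697, 'fy': 538.62872166697, 'cx': 327.3003318667952, 'cy': 236.40296522505662, 'distortion': array([0.0439655, 0.       , 0.       , 0.       , 0.       ]), 'position': array([0.42556643, 0.02255306, 1.07761774]), 'orientation': array([-0.04692848,  0.70740997, -0.70379753,  0.04514305])}
side {'fx': 575.2723459723228, 'fy': 575.2723459723228, 'cx': 308.3879678412925, 'cy': 237.7678172785128, 'distortion': array([-0.13613482,  0.        ,  0.        ,  0.        ,  0.        ]), 'position': array([0.50746501, 0.62363335, 0.70141417]), 'orientation': array([ 0.01484384, -0.02253557,  0.92556265, -0.37763155])}
{'fx': 429.6112884584169, 'fy': 429.6112884584169, 'cx': 314.3154779281969, 'cy': 239.10381316839369, 'distortion': array([0.00049438, 0.        , 0.        , 0.        , 0.        ]), 'hand_eye': array([[ 2.55394230e-05, -9.49889887e-01, -3.12584712e-01,
         8.16101374e-02],
       [ 1.00000000e+00,  3.00344575e-05, -9.56542127e-06,
        -9.12432890e-05],
       [ 1.84744092e-05, -3.12584711e-01,  9.49889887e-01,
        -7.02165254e-02],
       [ 0.00000000e+00,  0.00000000e+00,  0.00000000e+00,
         1.00000000e+00]])} 0.0726
```

View pics/top0.png

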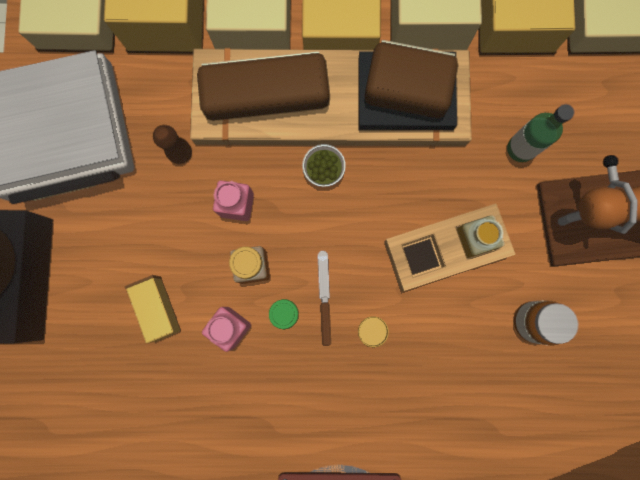

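View pics/side0.png

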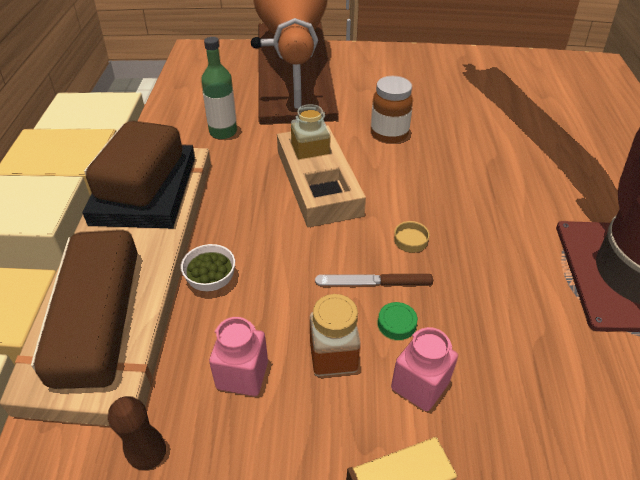

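The top view shows the gold-lidded closed jar at (246,264), the empty well at (422,257), the open jar at (485,235), and the spare gold lid flat at (373,332). There are pink jars at (231,198) and (225,329), and a green lid at (284,314). In the side view the closed jar with its amber body is at (335,340).

```bash
cat > h.py <<'E'
import numpy as np, cv2
from scipy.spatial.transform import Rotation as R
from rig import arm
rot=lambda q: R.from_quat(np.roll(q,-1)).as_matrix()
def cam(n):
    c=arm.get_calibration(n)
    K=np.array([[c["fx"],0,c["cx"]],[0,c["fy"],c["cy"]],[0,0,1]])
    if n=="wrist":
        s=arm.observe(); T=rot(s["eef_rot"]); H=np.array(c["hand_eye"])
        P=T@H[:3,3]+s["tool_pos"]; M=T@H[:3,:3]
    else: P,M=np.array(c["position"]),rot(c["orientation"])
    return K,np.array(c["distortion"]),P,M
def ray(c,px):
    u=cv2.undistortPoints(np.array(px,float).reshape(-1,1,2),c[0],c[1]).reshape(-1,2)
    return (c[3]@np.c_[u,np.ones(len(u))].T).T
def onz(c,px,z):
    d=ray(c,px); return c[2]+d*((z-c[2][2])/d[:,2])[:,None]
def cross(c1,p1,c2,p2):
    a,b=ray(c1,[p1])[0],ray(c2,[p2])[0]
    s=np.linalg.lstsq(np.c_[a,-b],c2[2]-c1[2],rcond=None)[0]
    A,B=c1[2]+a*s[0],c2[2]+b*s[1]; return (A+B)/2,np.linalg.norm(A-B)
def blob(m,near):
    cs=cv2.findContours(m,cv2.RETR_EXTERNAL,cv2.CHAIN_APPROX_NONE)[0]
    return max((c for c in cs if cv2.pointPolygonTest(c,near,True)>-8),key=cv2.contourArea)
def hsv(im,lo,hi): return cv2.inRange(cv2.cvtColor(im,cv2.COLOR_BGR2HSV),np.array(lo),np.array(hi))
E
python3 - <<'E'
from h import *
t,s=cv2.imread("pics/top0.png"),cv2.imread("pics/side0.png")
ct,cs=cam("top"),cam("side")
for n,im,p in(("top",t,[(246,264),(373,332),(422,257),(275,350)]),("side",s,[(335,315),(412,235),(330,355)])):
    h=cv2.cvtColor(im,cv2.COLOR_BGR2HSV)
    for q in p: print(n,q,h[q[1],q[0]])
m=hsv(t,(0,0,0),(180,255,45)); c=blob(m,(422,257)); r=cv2.minAreaRect(c)
print("dark",r, onz(ct,cv2.boxPoints(r),.02).round(4), onz(ct,[r[0]],.02).round(4))
mb=hsv(t,(12,40,150),(25,165,255)); 
a=cv2.resize(t[150:370,190:390],None,fx=3,fy=3); b=cv2.resize(t[195:300,380:520],None,fx=4,fy=4)
b=cv2.copyMakeBorder(b,0,max(0,a.shape[0]-b.shape[0]),0,0,cv2.BORDER_CONSTANT); b=cv2.resize(b,None,fx=1,fy=1)
o=cv2.resize(np.hstack([a,b[:a.shape[0]]]),(800,int(800*a.shape[0]/(a.shape[1]+b.shape[1]))))
cv2.imwrite("pics/crop.png",o)
E
```

```text
top (246, 264) [ 20 148 204]
top (373, 332) [ 20 145 204]
top (422, 257) [13 72 57]
top (275, 350) [ 14 165 158]
side (335, 315) [ 18 144 219]
side (412, 235) [ 19 143 221]
side (330, 355) [ 10 193  98]Traceback (most recent call last):
  File "<stdin>", line 7, in <module>
  File "h.py", line 24, in blob
    return max((c for c in cs if cv2.pointPolygonTest(c,near,True)>-8),key=cv2.contourArea)
ValueError: max() iterable argument is empty
```

```bash
python3 - <<'E'
from h import *
t,s=cv2.imread("pics/top0.png"),cv2.imread("pics/side0.png")
ct,cs=cam("top"),cam("side")
m=hsv(t,(0,0,0),(180,255,75)); c=blob(m,(422,257)); r=cv2.minAreaRect(c)
for z in(.02,.045):
  b=onz(ct,cv2.boxPoints(r),z); print("dark",z,b[:,:2].round(4).tolist(),np.linalg.norm(np.diff(b,axis=0),axis=1).round(4), b.mean(0).round(4))
g=lambda im:hsv(im,(15,115,120),(24,180,255))
lt=cv2.fitEllipse(blob(g(t),(246,264))); print("lid top",lt, onz(ct,[lt[0]],.1095).round(4))
a=cv2.resize(t[170:360,195:395],None,fx=2,fy=2); b=cv2.resize(s[280:400,290:380],(285,380)); 
cv2.imwrite("pics/crop.png",np.hstack([a,b]))
tt=blob(g(s),(335,310)); x,y,w,hh=cv2.boundingRect(tt); print("side lid bbox",x,y,w,hh)
e=cv2.fitEllipse(tt);print(e)
print(cross(ct,lt[0],cs,e[0]))
w=cv2.fitEllipse(blob(g(t),(373,332))); print("spare",onz(ct,[w[0]],.018).round(3))
E
```

```text
dark 0.02 [[0.542, -0.1244], [0.5596, -0.1761], [0.5086, -0.1919], [0.4913, -0.1406]] [0.0546 0.0533 0.0542] [ 0.5254 -0.1582  0.02  ]
dark 0.045 [[0.5393, -0.121], [0.5564, -0.1714], [0.5067, -0.1868], [0.4897, -0.1367]] [0.0533 0.0521 0.0529] [ 0.523 -0.154  0.045]
lid top ((244.52871704101562, 261.9214782714844), (31.19120979309082, 32.24441909790039), 50.852806091308594) [[0.5054 0.1741 0.1095]]
side lid bbox 313 294 45 44
((334.3123779296875, 313.86834716796875), (41.08595275878906, 43.93662643432617), 62.836856842041016)
(array([0.50491338, 0.17505566, 0.10385059]), np.float64(0.0018172222415774367))
spare [[ 0.379 -0.064  0.018]]
```

View pics/crop.png

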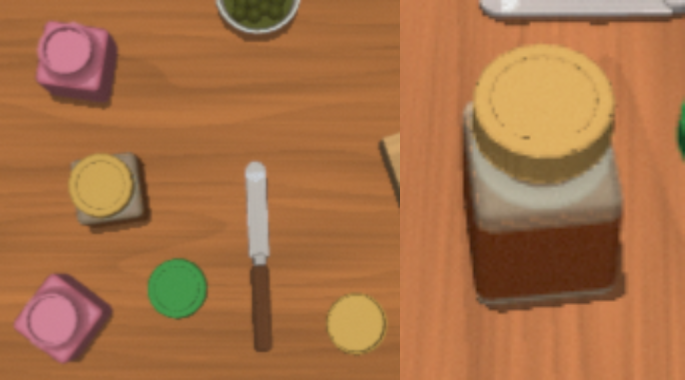

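The crop confirms it. The gold lid on the square amber glass is the closed jar, and the pink jars, the green lid and the flat spare lid are not meant. Lid is at (0.505, 0.174), measured height about 0.104, which agrees with the 0.1005–0.1095 expected. The well is at about (0.524, -0.157), yaw about 18°. Moving now, going around the arm's inner reach limit.

```bash
python3 -m inch '{"dp":[[0.8,0.9,0],[0.8,0.9,0],[0.8,0.9,0],[0.8,0.9,0],[0.8,0.9,0],[0.8,0.9,0],[0.8,0.9,0],[0.8,0.9,0]],"yaw":[0,0,0,0,0,0,0,0],"fingers":[0,0,0,0,0,0,0,0]}'; python3 -m inch '{"dp":[[0.15,0.95,0],[0.15,0.95,0],[0.15,0.95,0],[0.15,0.95,0],[0.15,0.95,0],[0.15,0.95,0],[0.15,0.95,0],[0.15,0.95,0]],"yaw":[0,0,0,0,0,0,0,0],"fingers":[0,0,0,0,0,0,0,0]}'
python3 - <<'E'
from h import *
cs=cam("side"); p=onz(cs,[(316.8,375.7),(357.9,373.2)],.003); print(p, np.degrees(np.arctan2(*(p[0]-p[1])[[1,0]])))
E
```

```text
time_s: 0.9
tool_pos: [0.4494, -0.3311, 0.3037]
eef_rot: [-0.0, 0.989, 0.15, -0.0]
contact_force: [1.1, -0.2, -0.2]
opening: 0.0853
gripper_force: 0.0
time_s: 1.7
tool_pos: [0.4964, -0.0273, 0.3037]
eef_rot: [0.0, 0.989, 0.15, -0.0]
contact_force: [0.4, -0.2, -0.1]
opening: 0.0852
gripper_force: 0.0
[[0.52517486 0.20737942 0.003     ]
 [0.46828816 0.20094217 0.003     ]] 6.456076255291053
```

```bash
python3 - <<'E'
from h import *
cv2.imwrite("pics/w1.png",arm.read_camera("wrist")); s=arm.observe(); print(s["tool_pos"],s["q"])
c=cam("wrist")
for n,P in(("lid",[.505,.174,.1095]),("well",[.524,-.157,.045])):
    print(n,cv2.projectPoints(np.array([P]),cv2.Rodrigues(c[3].T)[0],-c[3].T@c[2],c[0],c[1])[0].ravel())
E
```

```text
[ 0.49695921 -0.02009341  0.30401481] [ 0.42522259  0.04995913 -0.48429248  1.80563321  0.02141905  1.29103945
 -1.3273897 ]
lid [  9.77164041 124.82323663]
well [488.92852839 226.57025966]
```

View pics/w1.png

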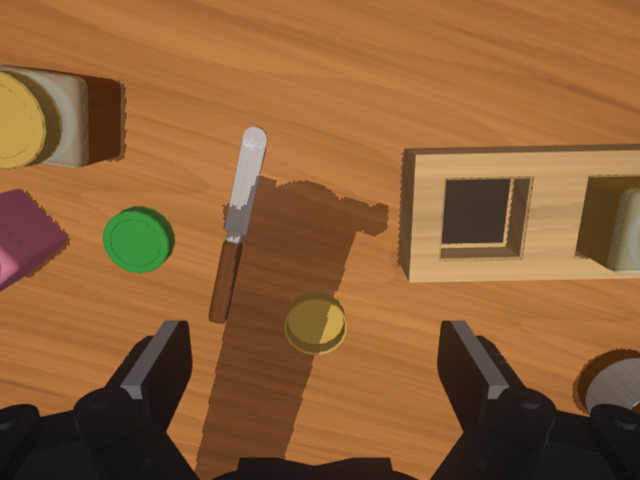

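The wrist view shows the block, with the empty well's mouth spanning roughly (442..533, 178..260). The jar is at the left edge at (20,120), and the spreader, green lid and spare lid lie between them. The arm was still settling, so I'm taking a still picture and measuring the well from it.

```bash
cat > well.py <<'E'
from h import *
c=cam("wrist"); im=arm.read_camera("wrist"); cv2.imwrite("pics/w2.png",im); print(arm.observe()["tool_pos"].round(4),c[2])
p=cv2.projectPoints(np.array([[.524,-.157,.045]]),cv2.Rodrigues(c[3].T)[0],-c[3].T@c[2],c[0],c[1])[0].ravel()
print("exp",p); u,v=p.astype(int)
h=cv2.cvtColor(im,cv2.COLOR_BGR2HSV)
print("row",[(x,*h[v,x].tolist()) for x in range(u-60,u+61,5)])
print("col",[(y,*h[y,u].tolist()) for y in range(v-65,v+66,5)])
E
python3 well.py
```

```text
[ 0.4968 -0.023   0.304 ] [0.57466652 0.0045242  0.37434274]
exp [488.92852839 226.57025966]
row [(428, 17, 123, 183), (433, 17, 121, 184), (438, 17, 121, 183), (443, 17, 122, 184), (448, 17, 121, 185), (453, 13, 95, 67), (458, 13, 100, 66), (463, 13, 90, 68), (468, 13, 98, 68), (473, 12, 95, 67), (478, 11, 90, 68), (483, 13, 89, 69), (488, 11, 81, 66), (493, 12, 88, 67), (498, 12, 94, 68), (503, 13, 89, 66), (508, 13, 89, 66), (513, 16, 121, 143), (518, 16, 136, 92), (523, 16, 132, 95), (528, 16, 136, 90), (533, 16, 124, 168), (538, 17, 118, 193), (543, 17, 118, 193), (548, 17, 120, 192)]
col [(161, 17, 116, 203), (166, 17, 118, 199), (171, 17, 115, 201), (176, 17, 116, 209), (181, 17, 118, 201), (186, 10, 96, 69), (191, 12, 96, 69), (196, 14, 89, 69), (201, 12, 86, 68), (206, 11, 94, 68), (211, 13, 98, 68), (216, 12, 88, 67), (221, 10, 89, 66), (226, 11, 81, 66), (231, 11, 93, 66), (236, 13, 86, 68), (241, 14, 98, 68), (246, 13, 96, 69), (251, 17, 120, 191), (256, 15, 130, 120), (261, 16, 134, 114), (266, 17, 117, 196), (271, 17, 118, 204), (276, 18, 114, 210), (281, 17, 117, 205), (286, 15, 153, 187), (291, 14, 165, 179)]
```

```bash
python3 -m inch '{"dp":[[0,0,0],[0,0,0],[0,0,0]],"yaw":[0,0,0],"fingers":[0,0,0]}' | grep tool; cat > well.py <<'E'
from h import *
c=cam("wrist"); im=arm.read_camera("wrist"); cv2.imwrite("pics/w3.png",im); print(arm.observe()["tool_pos"].round(4),arm.observe()["q"].round(3))
u,v=cv2.projectPoints(np.array([[.524,-.157,.045]]),cv2.Rodrigues(c[3].T)[0],-c[3].T@c[2],c[0],c[1])[0].ravel().astype(int)
m=hsv(im,(0,0,0),(180,255,150)); k=np.zeros_like(m); k[v-60:v+60,u-52:u+60]=255; m&=k
m=cv2.morphologyEx(m,cv2.MORPH_CLOSE,np.ones((7,7))); m=cv2.morphologyEx(m,cv2.MORPH_OPEN,np.ones((5,5)))
q=cv2.convexHull(blob(m,(float(u),float(v)))); print(cv2.boundingRect(q))
b=onz(c,q,.043); r=cv2.minAreaRect((b[:,:2]*1000).astype(np.float32)); print("well mouth mm",r)
E
python3 well.py
```

```text
tool_pos: [0.4964, -0.0302, 0.3037]
[ 0.4964 -0.0301  0.3038] [ 0.433  0.05  -0.473  1.806  0.024  1.292 -1.319]
(437, 176, 92, 81)
well mouth mm ((527.0338745117188, -160.07406616210938), (66.17735290527344, 68.1854019165039), 18.232898712158203)
```

```bash
python3 -m inch '{"dp":[[0.19,-0.81,0],[0.19,-0.81,0],[0.19,-0.81,0],[0.19,-0.81,0],[0,0,0],[0,0,0],[0,0,0],[0,0,0]],"yaw":[0,0,0,0,0,0,0,0],"fingers":[0,0,0,0,0,0,0,0]}' | grep tool;  sed -i 's/w3/w4/' well.py; python3 well.py
```

```text
tool_pos: [0.5269, -0.1574, 0.304]
[ 0.527  -0.1575  0.3041] [ 0.544  0.154 -0.37   1.694  0.057  1.304 -1.107]
(260, 165, 112, 105)
well mouth mm ((517.044921875, -160.90570068359375), (86.0644302368164, 91.27018737792969), 17.31336784362793)
```

View pics/w4.png

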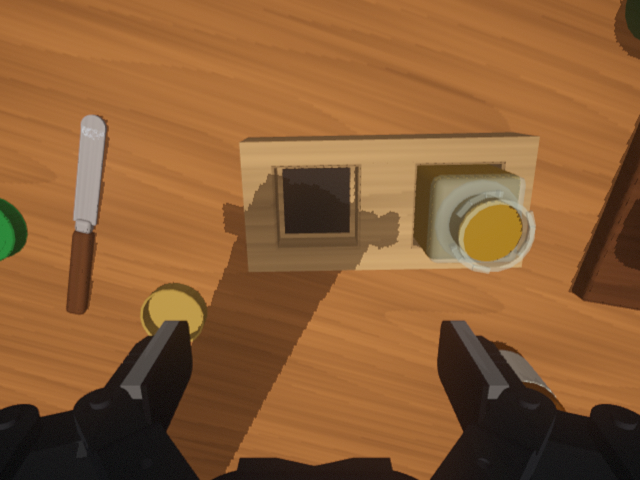

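The block is now centred, partly in the gripper's shadow. The empty well's mouth spans about (277..360, 165..245), the spreader is at (88,210), and the open jar is at right. I'll read intensity profiles for exact edges.

```bash
python3 - <<'E'
import cv2,numpy as np
im=cv2.imread("pics/w4.png"); v=im.max(2).astype(int)
print("row L",list(enumerate(v[190:225,270:292].mean(0).round().astype(int),270)))
print("row R",list(enumerate(v[180:200,344:368].mean(0).round().astype(int),344)))
print("col T",list(enumerate(v[156:178,290:345].mean(1).round().astype(int),156)))
print("col B",list(enumerate(v[226:252,290:345].mean(1).round().astype(int),226)))
E
```

```text
row L [(270, np.int64(117)), (271, np.int64(117)), (272, np.int64(116)), (273, np.int64(111)), (274, np.int64(106)), (275, np.int64(98)), (276, np.int64(87)), (277, np.int64(86)), (278, np.int64(98)), (279, np.int64(118)), (280, np.int64(124)), (281, np.int64(125)), (282, np.int64(123)), (283, np.int64(106)), (284, np.int64(65)), (285, np.int64(48)), (286, np.int64(48)), (287, np.int64(48)), (288, np.int64(48)), (289, np.int64(47)), (290, np.int64(47)), (291, np.int64(47))]
row R [(344, np.int64(62)), (345, np.int64(63)), (346, np.int64(63)), (347, np.int64(62)), (348, np.int64(64)), (349, np.int64(101)), (350, np.int64(166)), (351, np.int64(194)), (352, np.int64(193)), (353, np.int64(185)), (354, np.int64(155)), (355, np.int64(103)), (356, np.int64(84)), (357, np.int64(98)), (358, np.int64(138)), (359, np.int64(153)), (360, np.int64(154)), (361, np.int64(182)), (362, np.int64(188)), (363, np.int64(188)), (364, np.int64(188)), (365, np.int64(188)), (366, np.int64(188)), (367, np.int64(188))]
col T [(156, np.int64(203)), (157, np.int64(203)), (158, np.int64(203)), (159, np.int64(202))
[... 256 characters left out ...]
66)), (172, np.int64(65)), (173, np.int64(65)), (174, np.int64(65)), (175, np.int64(65)), (176, np.int64(64)), (177, np.int64(64))]
col B [(226, np.int64(44)), (227, np.int64(45)), (228, np.int64(44)), (229, np.int64(44)), (230, np.int64(44)), (231, np.int64(44)), (232, np.int64(57)), (233, np.int64(98)), (234, np.int64(126)), (235, np.int64(129)), (236, np.int64(127)), (237, np.int64(115)), (238, np.int64(102)), (239, np.int64(101)), (240, np.int64(104)), (241, np.int64(105)), (242, np.int64(103)), (243, np.int64(100)), (244, np.int64(98)), (245, np.int64(98)), (246, np.int64(102)), (247, np.int64(113)), (248, np.int64(119)), (249, np.int64(119)), (250, np.int64(121)), (251, np.int64(124))]
```

```bash
python3 - <<'E'
from h import *
c=cam("wrist")
b=onz(c,[(275.5,205),(360.7,205),(318,164.6),(318,246.7)],.045)[:,:2]; print(b.round(4),np.linalg.norm(b[0]-b[1]),np.linalg.norm(b[2]-b[3]),(b[:2].mean(0),b[2:].mean(0)))
p=onz(c,[(283.6,205),(349.3,205)],.02)[:,:2]; print(p,p.mean(0),np.linalg.norm(p[0]-p[1]))
# block front/top edges for yaw: edge of beech top, image line top
im=cv2.imread("pics/w4.png"); g=im.max(2).astype(int)
P=[]
for x in range(372,412,4):
    col=g[240:290,x]; P.append((x,240+np.argmin(np.diff(col))+.5))
for x in range(425,520,6) : pass
print(P); 
B=[(x,164.6) for x in(290,345)]
T=[]
for x in range(285,350,6):
    col=g[158:175,x]; T.append((x,158+np.argmin(np.diff(col))+.5))
w=onz(c,T,.043); k=np.polyfit(w[:,1],w[:,0],1); print("yaw from top mouth edge",np.degrees(-np.arctan(k[0])),T)
E
```

```text
[[ 0.5193 -0.1278]
 [ 0.5393 -0.1918]
 [ 0.5595 -0.1502]
 [ 0.4962 -0.1701]] 0.06700088096393063 0.06636154708940463 (array([ 0.52929997, -0.15977059]), array([ 0.52780624, -0.16015814]))
[[ 0.51487716 -0.13392907]
 [ 0.53142281 -0.18699808]] [ 0.52314999 -0.16046358] 0.055588472112242174
[(372, np.float64(269.5)), (376, np.float64(269.5)), (380, np.float64(269.5)), (384, np.float64(269.5)), (388, np.float64(269.5)), (392, np.float64(268.5)), (396, np.float64(269.5)), (400, np.float64(269.5)), (404, np.float64(268.5)), (408, np.float64(268.5))]
yaw from top mouth edge 18.696635140141897 [(285, np.float64(168.5)), (291, np.float64(168.5)), (297, np.float64(168.5)), (303, np.float64(167.5)), (309, np.float64(167.5)), (315, np.float64(167.5)), (321, np.float64(167.5)), (327, np.float64(167.5)), (333, np.float64(167.5)), (339, np.float64(166.5)), (345, np.float64(167.5))]
```

```bash
python3 -m inch '{"dp":[[-0.07,1,0],[-0.07,1,0],[-0.07,1,0],[-0.07,1,0],[-0.07,1,0],[-0.07,1,0],[-0.07,1,0],[-0.07,1,0]],"yaw":[0,0,0,0,0,0,0,0],"fingers":[0,0,0,0,0,0,0,0]}' | grep tool;python3 -m inch '{"dp":[[0,0.3,0],[0,0,0],[0,0,0],[0,0,0],[0,0,0],[0,0,0]],"yaw":[0,0,0,0,0,0],"fingers":[0,0,0,0,0,0]}' | grep tool; python3 - <<'E'
from h import *
c=cam("wrist"); im=arm.read_camera("wrist"); cv2.imwrite("pics/w5.png",im); print(arm.observe()["tool_pos"].round(4))
g=hsv(im,(15,100,60),(25,190,255))
cs=cv2.findContours(g,cv2.RETR_EXTERNAL,cv2.CHAIN_APPROX_NONE)[0]
for k in cs:
    if cv2.contourArea(k)>1500: e=cv2.fitEllipse(k); print(e,onz(c,[e[0]],.1095).round(4))
E
```

```text
tool_pos: [0.5038, 0.1637, 0.3043]
tool_pos: [0.5048, 0.1726, 0.3039]
[0.5048 0.1728 0.3039]
((619.2573852539062, 297.2673034667969), (48.830020904541016, 131.00474548339844), 6.903609275817871) [[ 0.5208 -0.039   0.1095]]
((312.7288818359375, 225.29159545898438), (89.50646209716797, 90.8658447265625), 157.04666137695312) [[0.5082 0.1747 0.1095]]
((68.68359375, 231.7712860107422), (110.70576477050781, 160.68434143066406), 159.704345703125) [[0.4576 0.3238 0.1095]]
```

View pics/w5.png

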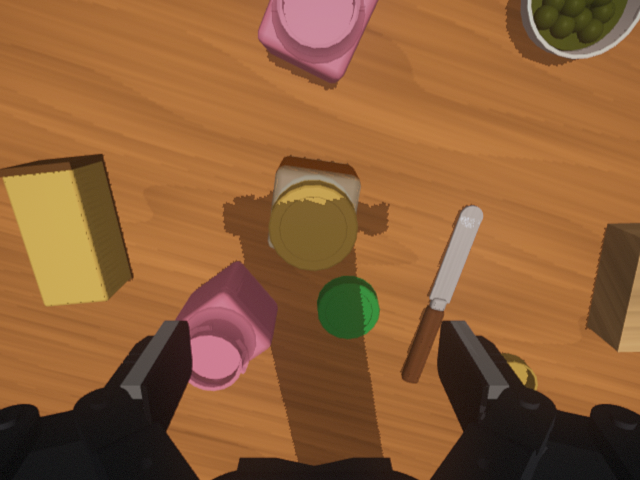

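The jar is in view, with the lid circle at about (313,225), 89 px across, half in the gripper's shadow. The jar's far base edge runs from (285,157) to (353,165), and the green lid sits below at (348,307). Measuring jar yaw from that edge.

```bash
python3 - <<'E'
from h import *
c=cam("wrist"); im=cv2.imread("pics/w5.png"); g=im.max(2).astype(int); h=cv2.cvtColor(im,cv2.COLOR_BGR2HSV)
T=[(x,145+np.argmin(np.diff(cv2.GaussianBlur(im,(3,3),0).max(2).astype(int)[145:172,x]))+.5) for x in range(290,350,4)]; print(T)
U=[(x,158+np.argmax(np.diff(cv2.GaussianBlur(im,(3,3),0).max(2).astype(int)[158:185,x]))+.5) for x in range(292,350,4)]; print(U)
for L,z in((T,.004),(U,.076)):
    w=onz(c,L,z); k=np.polyfit(w[:,1],w[:,0],1); print("yaw",np.degrees(-np.arctan(k[0])), w[7])
E
```

```text
[(290, np.float64(154.5)), (294, np.float64(156.5)), (298, np.float64(156.5)), (302, np.float64(157.5)), (306, np.float64(157.5)), (310, np.float64(158.5)), (314, np.float64(158.5)), (318, np.float64(158.5)), (322, np.float64(160.5)), (326, np.float64(160.5)), (330, np.float64(161.5)), (334, np.float64(161.5)), (338, np.float64(162.5)), (342, np.float64(163.5)), (346, np.float64(163.5))]
[(292, np.float64(167.5)), (296, np.float64(168.5)), (300, np.float64(170.5)), (304, np.float64(171.5)), (308, np.float64(168.5)), (312, np.float64(170.5)), (316, np.float64(171.5)), (320, np.float64(174.5)), (324, np.float64(171.5)), (328, np.float64(172.5)), (332, np.float64(173.5)), (336, np.float64(175.5)), (340, np.float64(173.5)), (344, np.float64(174.5)), (348, np.float64(176.5))]
yaw 8.638604751448407 [0.53654459 0.17941064 0.004     ]
yaw 9.501008809828761 [0.53539043 0.1782152  0.076     ]
```

```bash
python3 -m inch '{"dp":[[0.05,0.05,-0.75],[0,0,-0.75],[0,0,-0.75],[0,0,-0.75],[0,0,-0.5],[0,0,-0.27],[0,0,0],[0,0,0]],"yaw":[0,0,0,0,0,0,0,0],"fingers":[0,0,0,0,0,0,0,0]}' 40; python3 -m inch '{"dp":[[0,0,0],[0,0,0],[0,0,0],[0,0,0],[0,0,0],[0,0,0]],"yaw":[0,0,0,0,0,0],"fingers":[1,1,1,1,1,1]}' 40
```

```text
time_s: 5.25
tool_pos: [0.507, 0.1757, 0.1539]
eef_rot: [-0.0, 0.989, 0.15, 0.0]
contact_force: [0.2, -0.1, 0.9]
opening: 0.0853
gripper_force: 0.0
time_s: 5.85
tool_pos: [0.5073, 0.1754, 0.1542]
eef_rot: [0.0, 0.989, 0.15, 0.001]
contact_force: [-0.8, -2.8, 5.8]
opening: 0.0567
gripper_force: 41.6
```

Gripped: opening 57 mm against the 58 mm lid. Lifting, turning the jar to the block's yaw and carrying it over the well.

```bash
python3 -m inch '{"dp":[[0,0,0],[0,0,0.3],[0,0,0.5],[0,0,0.5],[0,0,0.5],[0,0,0.4],[0,0,0],[0,0,0]],"yaw":[0,0,0,0,0,0.6,0.6,0],"fingers":[1,1,1,1,1,1,1,1]}' 60; python3 -m inch '{"dp":[[0.03,-0.4,0],[0.06,-0.7,0],[0.07,-0.9,0],[0.07,-0.9,0],[0.07,-0.9,0],[0.07,-0.9,0],[0.07,-0.9,0],[0.06,-0.9,0]],"yaw":[0,0,0,0,0,0,0,0],"fingers":[1,1,1,1,1,1,1,1]}';  python3 -m inch '{"dp":[[0.01,-0.9,0],[0,-0.7,0],[0,-0.27,0],[0,0,0],[0,0,0],[0,0,0],[0,0,0],[0,0,0]],"yaw":[0,0,0,0,0,0,0,0],"fingers":[1,1,1,1,1,1,1,1]}'
```

```text
time_s: 6.65
tool_pos: [0.5063, 0.1757, 0.2417]
eef_rot: [-0.0, 0.973, 0.233, 0.0]
contact_force: [-0.0, 0.2, -4.7]
opening: 0.0569
gripper_force: 65.2
time_s: 7.45
tool_pos: [0.526, -0.0857, 0.2407]
eef_rot: [-0.0, 0.973, 0.231, -0.001]
contact_force: [0.6, 0.6, -4.7]
opening: 0.0565
gripper_force: 65.3
time_s: 8.25
tool_pos: [0.5271, -0.1583, 0.2412]
eef_rot: [-0.0, 0.973, 0.233, 0.0]
contact_force: [0.5, 0.6, -5.2]
opening: 0.0564
gripper_force: 65.3
```

```bash
python3 - <<'E'
from h import *
w=arm.read_camera("wrist"); s=arm.read_camera("side"); cv2.imwrite("pics/w6.png",w);cv2.imwrite("pics/s6.png",s)
print(arm.observe()["tool_pos"],arm.observe()["contact_force"],arm.observe()["opening"])
cv2.imwrite("pics/c6.png",np.hstack([cv2.resize(w[0:360,120:520],(440,396)),cv2.resize(s[60:240,240:400],(352,396))]))
E
```

```text
[ 0.52702669 -0.15874005  0.2411872 ] [ 0.46847525 -0.11190336 -4.63872934] 0.056782469125184414
```

View pics/c6.png

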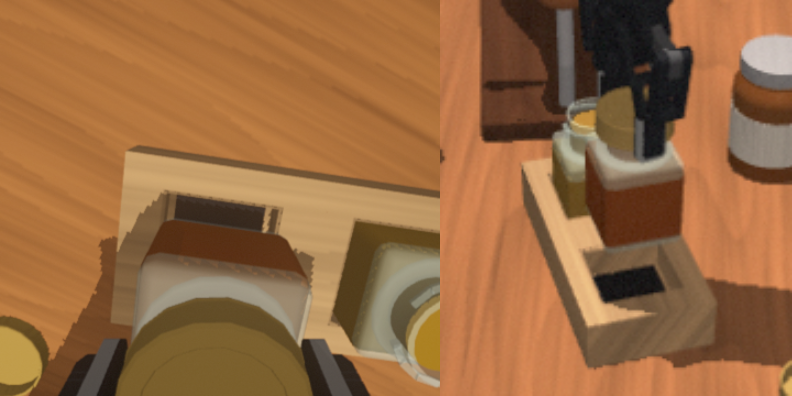

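The jar hangs level over the well. Its far edge (crop (165,222)–(285,238)) is parallel to the block's far edge, and the side view agrees. Now the horizontal offset from that edge against the well.

```bash
python3 - <<'E'
from h import *
c=cam("wrist"); im=cv2.imread("pics/w6.png"); h=cv2.cvtColor(im,cv2.COLOR_BGR2HSV)
m=hsv(im,(0,150,50),(12,255,160)); k=np.zeros_like(m); k[190:275,230:420]=255; m&=k
b=blob(m,(320.,215.)); print(cv2.boundingRect(b),cv2.contourArea(b))
E_=[]
for x in range(272,380,6):
    ys=np.where(m[:,x])[0]
    if len(ys): E_.append((x,ys.min()-.5))
print(E_)
z=arm.observe()["tool_pos"][2]-.154+.004
A=np.array([e for e in E_ if 285<e[0]<365]); w=onz(c,A,z); k=np.polyfit(w[:,1],w[:,0],1); y=np.degrees(-np.arctan(k[0])); print("jar yaw",y)
n=np.array([np.cos(np.radians(y)),np.sin(np.radians(y))]); print("face dist along n",(w[:,:2]@n).mean(),"-> centre n",(w[:,:2]@n).mean()-.031,"well n",np.array([.528,-.160])@n,"tcp n",arm.observe()["tool_pos"][:2]@n)
for yy in(210,220,225):
    xs=np.where(m[yy])[0]; print(yy,xs.min(),xs.max())
# block far edge
bl=[(x,np.argmax(np.diff(cv2.GaussianBlur(im,(3,3),0).max(2).astype(int)[120:172,x]))+120.5) for x in range(250,400,10)]; print(bl)
W=onz(c,bl,.045); k=np.polyfit(W[:,1],W[:,0],1); print("block yaw",np.degrees(-np.arctan(k[0])),"far edge n",(W[:,:2]@n).mean()-.0525)
E
```

```text
(254, 200, 143, 51) 3327.5
[(272, np.float64(201.5)), (278, np.float64(199.5)), (284, np.float64(200.5)), (290, np.float64(201.5)), (296, np.float64(202.5)), (302, np.float64(203.5)), (308, np.float64(203.5)), (314, np.float64(204.5)), (320, np.float64(205.5)), (326, np.float64(209.5)), (332, np.float64(207.5)), (338, np.float64(208.5)), (344, np.float64(210.5)), (350, np.float64(210.5)), (356, np.float64(211.5)), (362, np.float64(213.5)), (368, np.float64(213.5)), (374, np.float64(215.5))]
jar yaw 17.43949790199825
face dist along n 0.48278131166648114 -> centre n 0.45178131166648117 well n 0.45577815983414016 tcp n 0.4552271949310011
210 264 348
220 259 379
225 257 383
[(250, np.float64(138.5)), (260, np.float64(140.5)), (270, np.float64(141.5)), (280, np.float64(143.5)), (290, np.float64(144.5)), (300, np.float64(146.5)), (310, np.float64(148.5)), (320, np.float64(149.5)), (330, np.float64(151.5)), (340, np.float64(152.5)), (350, np.float64(154.5)), (360, np.float64(155.5)), (370, np.float64(157.5)), (380, np.float64(158.5)), (390, np.float64(160.5))]
block yaw 18.172417178813596 far edge n 0.4541605527804755
```

Jar about 2.7 mm short along n; correct and descend to just over the mouth, then slowly in.

```bash
python3 -m inch '{"dp":[[0.07,-0.01,-0.2],[0,0,-0.3],[0,0,-0.3],[0,0,-0.1],[0,0,0],[0,0,0]],"yaw":[0.08,0,0,0,0,0],"fingers":[1,1,1,1,1,1]}';  python3 -m inch '{"dp":[[0,0,-0.07],[0,0,-0.07],[0,0,-0.07],[0,0,-0.07],[0,0,0],[0,0,0]],"yaw":[0,0,0,0,0,0],"fingers":[1,1,1,1,1,1]}'
```

```text
time_s: 8.95
tool_pos: [0.5298, -0.1596, 0.2051]
eef_rot: [-0.0, 0.971, 0.237, -0.0]
contact_force: [0.4, 0.9, -4.1]
opening: 0.0564
gripper_force: 65.3
time_s: 9.55
tool_pos: [0.5295, -0.1594, 0.1936]
eef_rot: [-0.0, 0.971, 0.238, -0.0]
contact_force: [-0.7, 2.1, -5.3]
opening: 0.0565
gripper_force: 65.3
```

Already inside the mouth with no vertical reaction.

```bash
python3 -m inch '{"dp":[[0,0,-0.1],[0,0,-0.1],[0,0,-0.1],[0,0,0],[0,0,0]],"yaw":[0,0,0,0,0],"fingers":[1,1,1,1,1]}';  python3 -m inch '{"dp":[[0,0,-0.06],[0,0,-0.05],[0,0,-0.05],[0,0,0],[0,0,0]],"yaw":[0,0,0,0,0],"fingers":[1,1,1,1,1]}'
```

```text
time_s: 10.05
tool_pos: [0.5294, -0.1596, 0.1814]
eef_rot: [-0.0, 0.971, 0.237, -0.0]
contact_force: [-2.0, 1.4, -6.6]
opening: 0.0562
gripper_force: 65.3
time_s: 10.55
tool_pos: [0.5296, -0.1596, 0.1753]
eef_rot: [-0.0, 0.971, 0.237, -0.0]
contact_force: [-0.8, 3.3, -4.8]
opening: 0.0567
gripper_force: 65.5
```

```bash
python3 -m inch '{"dp":[[0,0,-0.03],[0,0,0],[0,0,0]],"yaw":[0,0,0],"fingers":[1,1,1]}' | grep -E "tool|contact";  python3 -m inch '{"dp":[[0,0,-0.03],[0,0,0],[0,0,0]],"yaw":[0,0,0],"fingers":[1,1,1]}' | grep -E "tool|contact"
```

```text
tool_pos: [0.5299, -0.1596, 0.1746]
contact_force: [-1.9, 3.9, 0.1]
tool_pos: [0.5302, -0.1597, 0.1743]
contact_force: [-5.4, 3.2, 8.8]
```

Bottom felt at TCP z ≈ 0.1745. Unscrewing in steps, rising with the thread and watching the forces.

```bash
python3 -m inch '{"dp":[[0,0,0],[0,0,0],[0,0,0.004],[0,0,0.004],[0,0,0.004],[0,0,0.004],[0,0,0]],"yaw":[0,0,0.6,0.6,0.6,0.6,0],"fingers":[1,1,1,1,1,1,1]}' 70; python3 - <<'E'
from h import *
s=arm.observe(); print(s["contact_force"].round(1),s["moment"].round(2),s["q"].round(2))
E
```

```text
time_s: 11.85
tool_pos: [0.5301, -0.1594, 0.1746]
eef_rot: [0.0, 0.918, 0.398, 0.0]
contact_force: [-3.9, 4.8, 6.3]
opening: 0.0566
gripper_force: 72.9
[-3.9  4.8  6.3] [1.17 0.95 0.13] [ 0.61  0.28 -0.46  1.83  0.14  1.06 -0.66]
```

```bash
python3 -m inch '{"dp":[[0,0,0.005],[0,0,0.005],[0,0,0.005],[0,0,0.005],[0,0,0.005],[0,0,0.005],[0,0,0],[0,0,0]],"yaw":[0.7,0.7,0.7,0.7,0.7,0.7,0,0],"fingers":[1,1,1,1,1,1,1,1]}'; python3 - <<'E'
from h import *
s=arm.observe(); print(s["contact_force"].round(1),s["moment"].round(2),s["q"].round(2))
cv2.imwrite("pics/w7.png",arm.read_camera("wrist"))
E
```

```text
time_s: 12.65
tool_pos: [0.5296, -0.1599, 0.1756]
eef_rot: [0.0, 0.765, 0.645, -0.0]
contact_force: [-5.5, 3.2, 7.4]
opening: 0.0566
gripper_force: 73.0
[-5.5  3.2  7.4] [ 0.8   1.27 -0.02] [ 0.69  0.29 -0.55  1.83  0.17  1.06 -0.1 ]
```

View pics/w7.png

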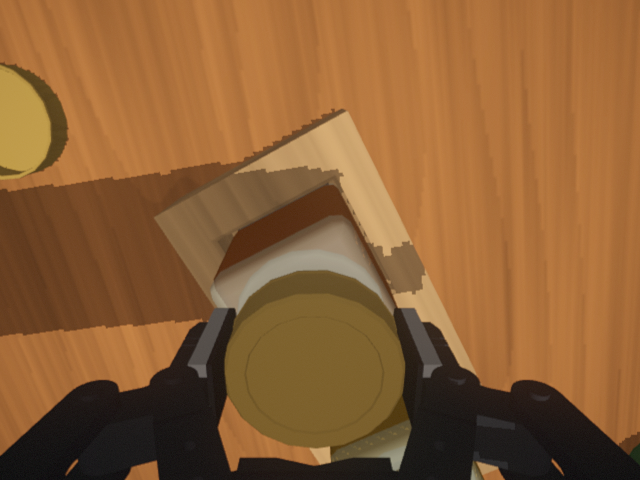

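The jar is seated square in the well and the lid is held between the pads at (315,370), with the tool turned about 53° so far. About 26° more, then check.

```bash
python3 -m inch '{"dp":[[0,0,0.005],[0,0,0.005],[0,0,0.005],[0,0,0.005],[0,0,0],[0,0,0],[0,0,0]],"yaw":[0.7,0.7,0.7,0.7,0.5,0,0],"fingers":[1,1,1,1,1,1,1]}'; python3 - <<'E'
from h import *
s=arm.observe(); print(s["contact_force"].round(1),s["moment"].round(2),s["q"].round(2))
E
```

```text
time_s: 13.4
tool_pos: [0.529, -0.1601, 0.1761]
eef_rot: [-0.0, 0.597, 0.802, -0.001]
contact_force: [-9.3, 2.7, 7.0]
opening: 0.0564
gripper_force: 73.1
[-9.3  2.7  7. ] [ 0.72  1.84 -0.12] [ 0.75  0.31 -0.62  1.83  0.2   1.07  0.34]
```

```bash
python3 -m inch '{"dp":[[-0.04,0.01,0],[0,0,0.05],[0,0,0.05],[0,0,0],[0,0,0]],"yaw":[0,0,0,0,0],"fingers":[1,1,1,1,1]}'; python3 -m inch '{"dp":[[0,0,0.08],[0,0,0.08],[0,0,0],[0,0,0]],"yaw":[0,0,0,0],"fingers":[1,1,1,1]}'
```

```text
time_s: 13.9
tool_pos: [0.5281, -0.1596, 0.1798]
eef_rot: [0.0, 0.597, 0.802, -0.0]
contact_force: [-2.3, -0.3, 0.9]
opening: 0.0562
gripper_force: 74.4
time_s: 14.3
tool_pos: [0.5284, -0.159, 0.1866]
eef_rot: [0.0, 0.597, 0.802, 0.0]
contact_force: [-1.8, 2.1, 2.1]
opening: 0.0561
gripper_force: 74.7
```

The jar's weight is not on the tool, so the lid is free. Lifting to hold height.

```bash
python3 -m inch '{"dp":[[0,0,0.2],[0,0,0.25],[0,0,0.25],[0,0,0],[0,0,0],[0,0,0],[0,0,0],[0,0,0]],"yaw":[0,0,0,0,0,0,0,0],"fingers":[1,1,1,1,1,1,1,1]}'; python3 - <<'E'
from h import *
w=arm.read_camera("wrist"); s=arm.read_camera("side")
cv2.imwrite("pics/c8.png",np.hstack([cv2.resize(w,(480,360)),cv2.resize(s[70:250,250:400],(300,360))]))
E
```

```text
time_s: 15.1
tool_pos: [0.528, -0.1592, 0.2138]
eef_rot: [-0.0, 0.597, 0.802, -0.0]
contact_force: [0.4, -0.3, -0.2]
opening: 0.0564
gripper_force: 74.5
```

View pics/c8.png

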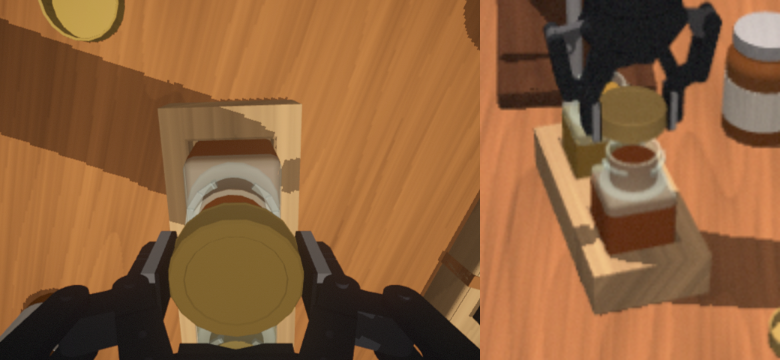

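The lid is held level above the open mouth (side crop: lid at (632,112), mouth at (633,150)), and the jar is seated in the well. Handing in.

```bash
python3 -c "
from rig import arm
print(arm.sign_off())"
```

```text
the job is handed in; nothing more can be done
None
```

I handed the job in at about 15 s: the jar is seated in the empty well and its lid is unscrewed and held level about 2.5 cm over the mouth; the hand-in returned no verdict.

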